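Roll the roller core into the inspection V-block

TASK

Push the loose aluminium roller along the bench by its side with the fingertips so that it rolls up the ramp of the V-block and drops into the V-groove. Then push its free end to slide it along the groove until its other end is right up against the yellow end stop. Never pick the roller up, and leave the jar, the relay and the tape where they stand.

Things in the scene. Friction and masses are not known exactly. Their poses are not given: they have to be found in the camera images.
- bar: the roller: smooth, slippery solid aluminium bar with two copper bands, 36 mm in diameter, 100 mm long, about 0.3 kg, lying on its side and free to roll. Origin at its centre (on the axis, half-way along). Its y axis is the long axis, at the start within 0.2 rad of the block's y; its x and z axes turn as it rolls.
- vblock: the V-block, fixed to the bench. Its x axis is the roll-in direction (up the ramp), y runs along the groove towards the yellow end stop, away from the robot, z up; origin on the bench under the bottom line of the groove, at mid-length. Ramp and groove span y=-80 to +80 mm; the groove's end at y=-80 is open.
- ramp_foot (a point): middle of the foot of the grey ramp, at block x=-75 mm, bench height. The ramp climbs from here to x=-20 mm, where it is 9 mm high; a flat lip, 9 mm high, follows to x=-12 mm, then the groove
- groove (a point): the seated roller's centre line: on block x=0, y=0 (mid-length), 22.8 mm above the bench; axes as the block. The groove is a 120-degree V (flanks 30 degrees from level), its bottom 2 mm high at x=0; the far flank runs to x=24 mm (16 mm high), where a dark back rail stands, 34 mm high, to x=42 mm
- stop_face (a point): point on the inner face of the yellow end stop (plate 10 mm thick, 46 mm high, block x=-18 to 42 mm), on the line of the seated roller's axis, at block y=+80 mm; axes as the block. With the roller home its centre is 50 mm short of this face, at block y=+30 mm
- screw_jar: small jar of screws with black lid, 43 mm in diameter, 46 mm tall, standing; origin at the centre of its underside
- relay: blue relay block, 13x29x26 mm, standing; origin at the centre of its underside
- tape_green: roll of green masking tape, 72 mm in diameter, 18 mm high, lying flat; origin at the centre of its underside
Things that resemble listed ones, but are neither listed nor needed, are in the scene too. What is shaped like the bar but pink or turquoise is not meant.

How it is judged:
By the outcome, as a careful person would: the job done as asked, in the order asked, and still so for the second after the job is handed in, with the robot touching nothing.
It also fails if it takes over 48 s, if anything falls off the work surface, if the arm or the gripper's body presses on something with over 40 N, if the wrist force passes 120 N, or if a joint passes its speed limit or range.

ROBOT

A 7-joint arm with a two-finger parallel gripper is mounted at the origin on a cart in front of the work surface, level with it; the furniture and walls round the work are solid. World frame = base frame: x ahead of the robot, y to its left, z up, the work surface at z = 0. Lengths are in m, angles in rad, forces in N, time in s.
With the tool pointing down it reaches from about 0.425 to 0.925 m from the base axis. Payload 6.8 kg.
Tool frame: the origin (TCP) lies at the very end of the fingers, on their centre line; the grasp point (between the pads) lies 19 mm behind it (r.tcp_to_grasp is the distance from the TCP to the grasp point, in m); z points along the fingers, y is the line along which they close (so a half turn about z gives the same grasp; the last joint's range is limited). The gripper opens to 85 mm and grips with 20 to 120 N. Pads are 22 mm wide; open, the fingers measure 114 mm over their backs; the gripper's body (76 mm by 85 mm) begins 54 mm behind the grasp point. The pads swing forward as they close: fully open they stand 13 mm farther back than shut.
Start: joints at [-1.452, 0.477, 0.022, 1.555, -0.011, 1.109, -0.083], TCP at [0.152, 0.658, 0.231] pointing down, gripper open.
Joint ranges: [-2.96, 2.96], [-0.34, 2.1], [-1.41, 1.46], [0.24, 2.44], [-1.37, 4.51], [0.17, 1.92], [-2.96, 2.96]. Speed limits (rad/s): [2.39, 2.39, 3.14, 3.14, 3.14, 3.14, 3.14].

INTERFACE

Orientations are given as a rotation vector (axis times angle).
In Python, from bench import r gives the robot as it stands.
- The arm moves only by the tool step_arm, never from a script. Its argument "moves" is a list of rows, each a list of 7 numbers: the shift along the tool's x, y, z in mm, then the turn, a rotation vector about the tool's x, y, z in rad, then the finger opening in mm, from 0 to 85.4. A call has 1 to 8 rows; each row is the pose to reach, as a shift and turn from the pose commanded when the call began, along the tool's axes at that moment; what a row does not reach only later rows make up. A row lasts 1/10 s, in which the tool goes at most 50 mm and 8.59 degrees, less where a joint would pass 70% of its speed; a pose out of reach is approached as far as the arm can. A call with a gripper value outside its range is refused whole. The fingers move at their own pace and stop on an object; "grip_force" is the grip in N (left out, the last holds). Time passes only in rows, so rows that repeat a pose let the fingers close. It gives the time, the measured TCP pose, the force, the opening and the grip force at its end, in the units of the state.
- r.get_obs(): the state, without advancing time (a new reading comes with each control period).
- r.grab_frame(name): name is "side" or "top" or "wrist"; returns a dict with "image" (480x640x3 uint8, red, green, blue), "depth" (480x640 float32, m along the optical axis (not along the pixel's ray), 0 where there is no reading), "mtx" (3x3 intrinsics, pixels), "k1" (the pictures are not rectified: a ray, as slopes to the right and down, at radius r is drawn at 1 + k1 r^2 times it, then the intrinsics apply), "rvec" (rotation vector, rad) and "tvec" (3), from world to camera coordinates, as OpenCV has them. Camera axes: x right, y down, z forward; pixel columns grow to the right and rows downward; lengths in m; the calibration is good to about 2 mm. A picture is of the moment at which its call begins.
- r.hand_in(): hands the job in; it is judged then, once.
The state is a dict: "clock": time; "joints": joint angles; "qvel": joint speeds; "tau": joint torques, N m; "tcp_pos": TCP position; "orientation": TCP orientation; "contact_force": force on the tool from outside, world axes, zero at the start; "moment": the same for the moment, N m; "grip_width": finger opening in m; "gripper_force": force on a finger pad.
Only numpy, scipy, OpenCV 4.12 (cv2) and the standard library are available. Lean on these libraries where they do the work, as an engineer would, in place of code of your own. Each camera call takes 0.05 s, during which the arm holds its last target. There are 200 camera calls.

## Working session

There is one attempt and no reset: what is moved stays moved. The work goes in short steps, Python scripts to look and compute and a tool call to move; the robot and the scene stay as the last step left them, time stands still between calls to the robot, and variables do not carry over. Pictures are saved under pics/ and viewed, at most 10 in all, crops included, and the job is handed in when it is done.

Besides the shell and the picture viewer there is one more tool, called after "Request:" as name(argument=value, ...) on one line, values as JSON. step_arm: Moves the arm, as the interface text tells. Its arguments: {"type":"object","properties":{"moves":{"type":"array","items":{"type":"array","items":{"type":"number"}}},"grip_force":{"type":"number"}},"required":["moves"]}

```bash
ls; mkdir -p pics
cat > h.py <<'E'
import numpy as np, cv2
from scipy.spatial.transform import Rotation as R
from bench import r
def grab(n,save=None):
    f=r.grab_frame(n)
    if save: cv2.imwrite('pics/'+save,f['image'][...,::-1])
    np.savez('/tmp/'+n+'.npz',**f)
    return f
def load(n): return dict(np.load('/tmp/'+n+'.npz'))
def cloud(f):
    "world xyz for every pixel (nan without depth)"
    v,u=np.mgrid[0:480,0:640]
    p=np.stack([u,v],-1).reshape(-1,1,2).astype(float)
    s=cv2.undistortPoints(p,f['mtx'],np.array([float(f['k1']),0,0,0])).reshape(480,640,2)
    d=f['depth'].astype(float); d=np.where(d>0,d,np.nan)
    c=np.dstack([s*d[...,None],d])
    Rm=cv2.Rodrigues(np.asarray(f['rvec'],float))[0]
    return (c-np.asarray(f['tvec'],float).ravel())@Rm
def proj(f,P):
    return cv2.projectPoints(np.asarray(P,float).reshape(-1,1,3),f['rvec'],f['tvec'],f['mtx'],np.array([float(f['k1']),0,0,0]))[0].reshape(-1,2)
E
python3 - <<'E'
from h import *
o=r.get_obs();print({k:np.round(v,3) for k,v in o.items()})
a=grab('top','top0.png');b=grab('side','side0.png')
E
```

```text
pics
{'clock': np.float64(0.0), 'joints': array([-1.452,  0.478,  0.022,  1.556, -0.012,  1.109, -0.083]), 'qvel': array([-0.   ,  0.001, -0.   , -0.001,  0.   , -0.001,  0.001]), 'tau': array([ 0.0000e+00, -5.9646e+01,  1.6080e+00, -2.8120e+01,  1.2000e-02,
        9.0000e-03, -0.0000e+00]), 'tcp_pos': array([0.152, 0.657, 0.23 ]), 'orientation': array([-3.550e-01, -3.121e+00,  3.000e-03]), 'contact_force': array([0.226, 0.532, 0.16 ]), 'moment': array([-0.024, -0.071,  0.068]), 'gripper_force': np.float64(0.0), 'grip_width': np.float64(0.085)}
```

View pics/top0.png

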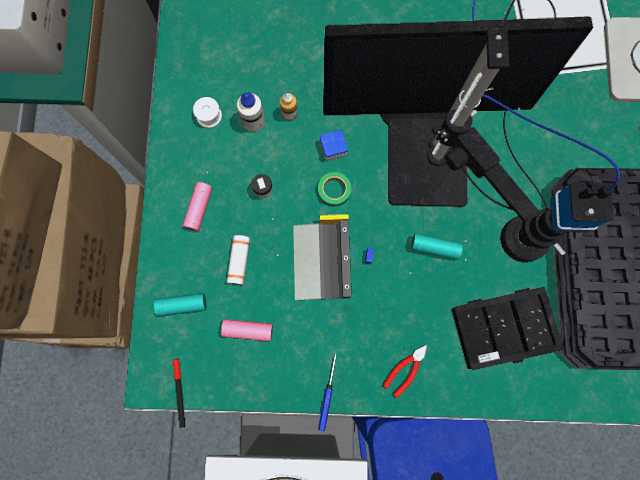

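View pics/side0.png

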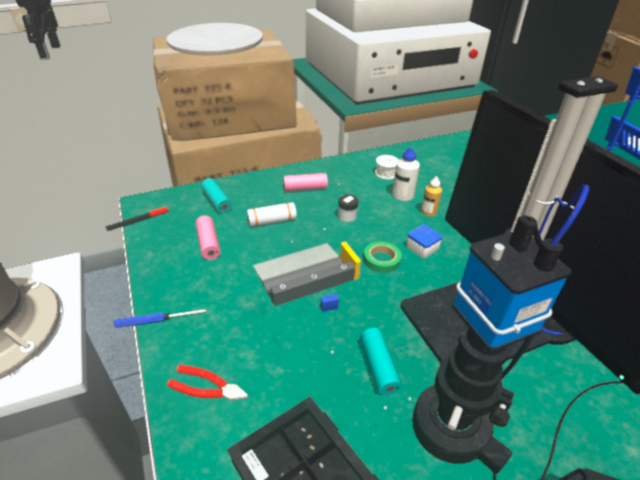

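The top view shows the copper-banded aluminium bar at (238,260), the grey ramp at (308,260), the groove at about (328,260), the yellow stop at (334,217) and the relay at (369,255). The jar is at (262,185) and the green tape at (334,188).

These could be taken for the bar: pink (197,206), pink (246,330), turquoise (180,304) and turquoise (437,246). I choose (238,260) because it is the only one with copper bands.

Run:
```python
from h import *
f=load('top');C=cloud(f)
im=f['image']
crop=np.hstack([cv2.resize(im[170:320,205:395],None,fx=4,fy=4,interpolation=cv2.INTER_CUBIC)])
cv2.imwrite('pics/crop0.png',crop[...,::-1])
def reg(n,u0,u1,v0,v1,zmin,zmax=.2):
    P=C[v0:v1,u0:u1].reshape(-1,3);P=P[(P[:,2]>zmin)&(P[:,2]<zmax)]
    c,s,a=cv2.minAreaRect(P[:,:2].astype(np.float32))
    print(n,len(P),'mean',P.mean(0).round(4),'rect c',np.round(c,4),np.round(s,4),round(a,1),'z',np.percentile(P[:,2],[5,50,95]).round(4));return P
print('bench z',[np.round(C[v,u],4) for u,v in((270,260),(220,240),(380,300),(280,330))])
reg('bar',222,256,228,292,.012)
reg('rail',335,358,215,304,.027,.040)
reg('block',285,358,210,304,.004,.06)
reg('stop',315,352,208,224,.040)
reg('jar',248,276,170,200,.02)
reg('relay',361,377,244,266,.012)
reg('tape',314,355,170,206,.009)
```

```text
bench z [array([ 0.5448,  0.048 , -0.0016]), array([ 0.5859,  0.1574, -0.0036]), array([ 0.4664, -0.1862, -0.0047]), array([ 0.3986,  0.0211, -0.0038])]
bar 836 mean [0.5378 0.1114 0.0307] rect c [0.5393 0.1134] [0.0364 0.1009] 85.0 z [0.02   0.032  0.0369]
rail 685 mean [ 0.5485 -0.1098  0.0329] rect c [ 0.553  -0.1098] [0.1709 0.027 ] 6.8 z [0.0294 0.0329 0.0365]
block 2984 mean [ 0.5509 -0.0762  0.0158] rect c [ 0.5565 -0.0577] [0.2003 0.1417] 4.9 z [0.0045 0.0092 0.0384]
stop 142 mean [ 0.6304 -0.0848  0.0448] rect c [ 0.6307 -0.085 ] [0.0113 0.0582] 2.0 z [0.0415 0.0447 0.0485]
jar 359 mean [0.6971 0.069  0.0432] rect c [0.6988 0.0697] [0.043  0.0418] 68.0 z [0.0308 0.0443 0.048 ]
relay 93 mean [ 0.5561 -0.1602  0.0235] rect c [ 0.5569 -0.1605] [0.0132 0.0299] 84.1 z [0.0203 0.0235 0.027 ]
tape 531 mean [ 0.7016 -0.0847  0.0164] rect c [ 0.7021 -0.0847] [0.0729 0.0692] 1.4 z [0.0116 0.0166 0.0204]
```

View pics/crop0.png

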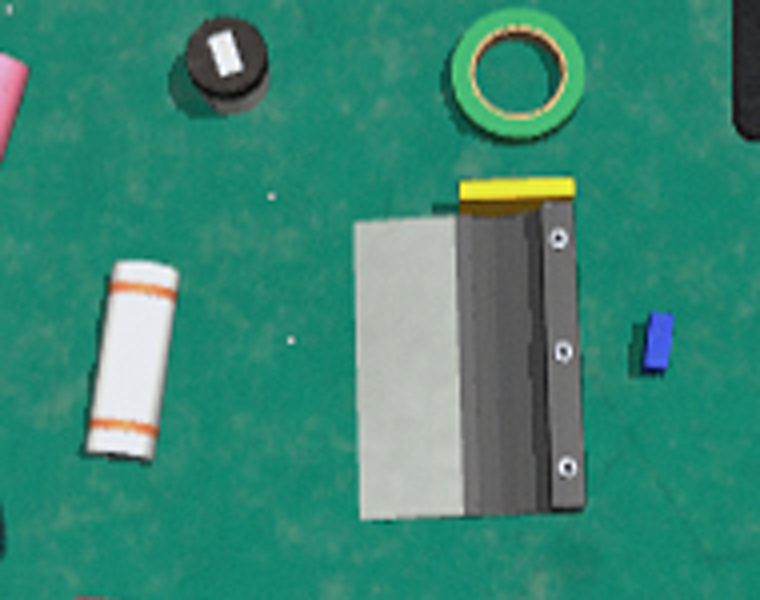

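The close crop shows two copper bands, at (142,290) and (124,428), so this is the bar. The ramp is on its block −x side, facing the bar. Next I fit the block pose from its corners and check the furniture heights along the path.

```bash
cat >> h.py <<'E'
B=None
import os,json
if os.path.exists('/tmp/B.json'): B=json.load(open('/tmp/B.json'))
def b2w(p):
    x0,y0,a=B; c,s=np.cos(a),np.sin(a)   # a = world angle of block y axis
    p=np.asarray(p,float); q=p.copy()
    q[...,0]=x0+p[...,0]*s+p[...,1]*c; q[...,1]=y0-p[...,0]*c+p[...,1]*s
    return q
def w2b(p):
    x0,y0,a=B; c,s=np.cos(a),np.sin(a)
    p=np.asarray(p,float); q=p.copy(); dx,dy=p[...,0]-x0,p[...,1]-y0
    q[...,0]=dx*s-dy*c; q[...,1]=dx*c+dy*s
    return q
def row(pos,yaw,w=None):
    "shift mm and turn for target world pos, tool down, tool y at world angle yaw"
    o=r.get_obs();R0=R.from_rotvec(o['orientation'])
    y=np.array([np.cos(yaw),np.sin(yaw),0]);z=np.array([0,0,-1.]);x=np.cross(y,z)
    Rt=R.from_matrix(np.c_[x,y,z])
    return np.round((R0.inv().apply(np.asarray(pos)-o['tcp_pos']))*1000,1),(R0.inv()*Rt).as_rotvec().round(3)
def barfit(C,u0,u1,v0,v1,zmin=.02,zmax=.05):
    P=C[v0:v1,u0:u1].reshape(-1,3);P=P[(P[:,2]>zmin)&(P[:,2]<zmax)]
    c,s,a=cv2.minAreaRect(P[:,:2].astype(np.float32))
    d=np.linalg.svd(P[:,:2]-P[:,:2].mean(0),full_matrices=False)[2][0]; d*=np.sign(d[0])
    return np.array(c),np.sort(s),np.arctan2(d[1],d[0])
E
python3 - <<'E'
import h; from h import *
from scipy.optimize import least_squares
f=load('top');C=cloud(f)
px=np.array([[355,222],[361,520],[459,181],[574,179],[583,508],[551,508],[465,516]])/4+[205,170]-.4
bp=np.array([[-75,80,0],[-75,-80,0],[-18,90,46],[42,90,46],[42,-80,34],[24,-80,34],[-20,-80,9]])/1000
def res(q): h.B=q; return (proj(f,b2w(bp))-px).ravel()
s=least_squares(res,[.555,-.077,.03],x_scale=[.01,.01,.01]);print('block',s.x,s.fun.round(1).tolist())
h.B=s.x.tolist();json.dump(h.B,open('/tmp/B.json','w'))
c,sz,a=barfit(C,222,256,228,292)
print('bar',c,sz,a,'yaw rel',a-h.B[2],'block frame',w2b([c[0],c[1],0]))
# bar by silhouette points on the bar's ends (crop px) at z=.018
e=np.array([[148,265],[122,456]])/4+[205,170]-.4
for n,p in dict(jar=[.6988,.0697,0],relay=[.5569,-.1605,0],tape=[.702,-.0847,0]).items(): print(n,w2b(p).round(3))
k=np.isfinite(C[...,2])
P=C[k]
for x0 in np.arange(.1,.9,.1): print(round(x0,1),[round(float(np.max(q)),2) if len(q:=P[(abs(P[:,0]-x0)<.05)&(abs(P[:,1]-y0)<.05)][:,2]) else None for y0 in np.arange(.1,.75,.1)])
E
```

```text
block [ 0.54558017 -0.07732576  0.05110833] [-0.4, 0.2, -0.6, 0.0, 0.1, -0.1, 0.3, -0.3, 0.8, -0.0, -0.0, 0.2, -0.3, -0.0]
bar [0.53934854 0.11316466] [0.03573135 0.10070647] -0.09183690967175517 yaw rel -0.1429452435142105 block frame [-0.19056004  0.00350792  0.        ]
jar [-0.139  0.161  0.   ]
relay [0.084 0.007 0.   ]
tape [0.015 0.156 0.   ]
0.1 [0.01, 0.0, -0.75, -0.75, -0.75, -0.75, -0.75]
0.2 [0.01, 0.01, 0.0, -0.75, -0.75, -0.75, -0.74]
0.3 [0.01, 0.02, 0.01, None, None, -0.75, -0.75]
0.4 [0.04, 0.04, 0.04, None, 0.13, 0.05, -0.11]
0.5 [0.04, 0.04, 0.03, None, 0.16, None, None]
0.6 [0.04, 0.04, 0.01, None, 0.2, None, None]
0.7 [0.05, 0.04, 0.01, None, 0.21, None, None]
0.8 [0.11, 0.04, 0.01, None, 0.01, 0.01, None]
```

Run:
```python
from h import *
c=np.array([.5393,.1132]);a=-.092;n=np.array([-np.sin(a),np.cos(a)])
p=c+n*.047;print(p)
print(row([*p,.12],a)); print(row([.34,.38,.23],.63))
```

```text
[0.5436179  0.16000124]
(array([-493.7, -396.1,  111.1]), array([-1.000e-03,  1.000e-03,  1.436e+00]))
(array([-245.8, -227.7,    0.8]), array([-0.002,  0.001,  0.714]))
```

Request:
step_arm(moves=[[-35, -28, 0, 0, 0, 0.1, 70], [-70, -57, 0, 0, 0, 0.2, 60], [-105, -85, 0, 0, 0, 0.3, 50], [-140, -113, 0, 0, 0, 0.4, 50], [-175, -141, 0, 0, 0, 0.5, 50], [-210, -170, 0, 0, 0, 0.6, 50], [-246, -198, 0, 0, 0, 0.7, 50], [-282, -226, 0, 0, 0, 0.8, 50]])

```text
clock: 0.9
tcp_pos: [0.3764, 0.3723, 0.2311]
orientation: [-1.548, -2.733, 0.001]
contact_force: [0.6, -1.0, -0.9]
grip_width: 0.0496
gripper_force: 0.0
```

Run:
```python
from h import *
a=-.092
print(row([.5436,.160,.07],a),r.get_obs()['grip_width'])
```

```text
(array([-268.1,   34.3,  161.1]), array([-0.   ,  0.   ,  0.632])) 0.04963429144496874
```

Request:
step_arm(moves=[[-35, 4, 10, 0, 0, 0.08, 50], [-70, 8, 30, 0, 0, 0.16, 50], [-105, 13, 50, 0, 0, 0.24, 50], [-140, 18, 72, 0, 0, 0.32, 50], [-175, 22, 94, 0, 0, 0.4, 50], [-210, 27, 116, 0, 0, 0.48, 50], [-242, 31, 140, 0, 0, 0.56, 50], [-268, 34, 161, 0, 0, 0.632, 50]])

```text
clock: 1.7
tcp_pos: [0.5442, 0.1604, 0.069]
orientation: [2.321, 2.116, -0.001]
contact_force: [0.1, 0.6, 0.4]
grip_width: 0.05
gripper_force: 0.0
```

Run:
```python
from h import *
grab('wrist','w1.png')
print(row([.5436,.160,.009],-.092))
```

```text
(array([ 4.6, -1.7, 57.4]), array([-0.001,  0.005, -0.008]))
```

View pics/w1.png

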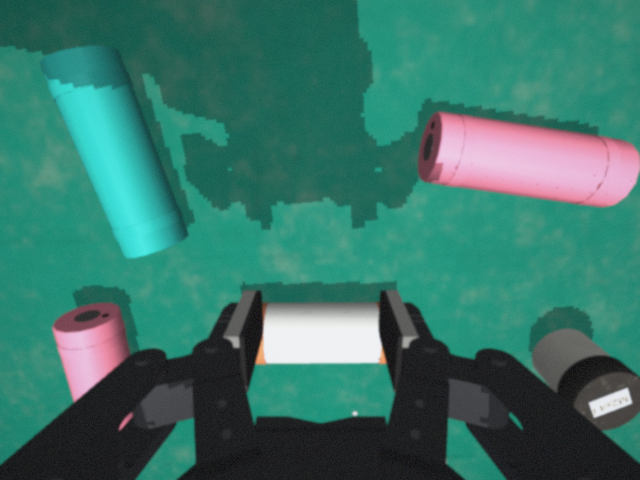

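The wrist view shows the bar at (322,333), centred between the fingertips at (250,300) and (392,300). The jar is at (590,380), and the pink and turquoise dummies are clear of the descent. I check the standoff with the wrist depth before going down.

Run:
```python
from h import *
f=load('wrist');C=cloud(f)
o=r.get_obs()
c,sz,a=barfit(C,245,400,297,366,.02,.045);print('wrist bar',c,sz,a)
P=C[300:366,265:380].reshape(-1,3);print(np.nanpercentile(P,[1,50,99],axis=0).round(4))
print(proj(f,[[.5393,.1132,.036],o['tcp_pos'],[*o['tcp_pos'][:2],0]]).round(0), C[250,320])
print(o['tcp_pos'],row([.5436,.160,.009],-.092))
```

```text
wrist bar [0.54071915 0.1182882 ] [0.0342666 0.0756551] -0.0800157470084254
[[ 0.5083  0.0767 -0.0006]
 [ 0.5415  0.1249  0.0319]
 [ 0.5742  0.1358  0.0368]]
[[320. 354.]
 [323. 315.]
 [322. 260.]] [5.44139848e-01 1.62256011e-01 8.16597227e-05]
[0.54488881 0.15559202 0.06644018] (array([ 4.6, -1.7, 57.4]), array([-0.001,  0.005, -0.008]))
```

Request:
step_arm(moves=[[5, -2, 15, 0, 0, -0.008, 50], [5, -2, 30, 0, 0, -0.008, 50], [5, -2, 45, 0, 0, -0.008, 50], [5, -2, 57, 0, 0, -0.008, 50], [5, -2, 57, 0, 0, -0.008, 50], [5, -2, 57, 0, 0, -0.008, 50]])

```text
clock: 2.35
tcp_pos: [0.5418, 0.1677, 0.0132]
orientation: [-2.308, -2.131, 0.0]
contact_force: [0.5, 0.5, -0.5]
grip_width: 0.05
gripper_force: 0.0
```

Run:
```python
from h import *
o=r.get_obs();print(o['tcp_pos'],o['contact_force'].round(1),w2b(o['tcp_pos']))
# target: bar centre at block (-0.015,0) pushing face at -0.033 -> tcp at -0.044
a=B[2]
for bx,z in((-.149,.010),(-.105,.010),(-.06,.015),(-.044,.017)): print(bx,row([*b2w([bx,.0,0])[:2],z],a))
```

```text
[0.54182263 0.16773039 0.0131796 ] [ 0.5  0.5 -0.5] [-0.24492813  0.00876632  0.0131796 ]
-0.149 (array([-96.3,   3.8,   3.2]), array([-0.   ,  0.   , -0.131]))
-0.105 (array([-139.9,    9.5,    3.2]), array([-0.   ,  0.   , -0.131]))
-0.06 (array([-184.5,   15.4,   -1.8]), array([-0.   ,  0.   , -0.131]))
-0.044 (array([-200.4,   17.5,   -3.8]), array([-0.   ,  0.   , -0.131]))
```

Request:
step_arm(moves=[[-5, 0, 3, 0, 0, 0, 50], [-11, 0, 4, 0, 0, 0, 50], [-16, 0, 4, 0, 0, 0, 50], [-21, 0, 4, 0, 0, -0.02, 50], [-26, 1, 4, 0, 0, -0.04, 50], [-31, 1, 4, 0, 0, -0.06, 50], [-36, 2, 4, 0, 0, -0.08, 50], [-41, 2, 4, 0, 0, -0.1, 50]])

```text
clock: 3.15
tcp_pos: [0.5409, 0.126, 0.0093]
orientation: [2.197, 2.245, 0.0]
contact_force: [0.0, 0.9, -0.8]
grip_width: 0.0498
gripper_force: 0.1
```

Run:
```python
from h import *
o=r.get_obs();print(o['tcp_pos'],o['contact_force'].round(1),w2b(o['tcp_pos']))
f=grab('top','t2.png');C=cloud(f)
cv2.imwrite('pics/t2c.png',cv2.resize(f['image'][170:320,205:395],None,fx=4,fy=4)[...,::-1])
a=B[2]
for bx,z in((-.149,.010),): print(bx,row([*b2w([bx,.004,0])[:2],z],a))
```

```text
[0.5408803  0.12603318 0.00934888] [ 0.   0.9 -0.8] [-0.20333351  0.00569508  0.00934888]
-0.149 (array([-53.2,   0.1,  -0.6]), array([ 0.   ,  0.001, -0.03 ]))
```

View pics/t2c.png

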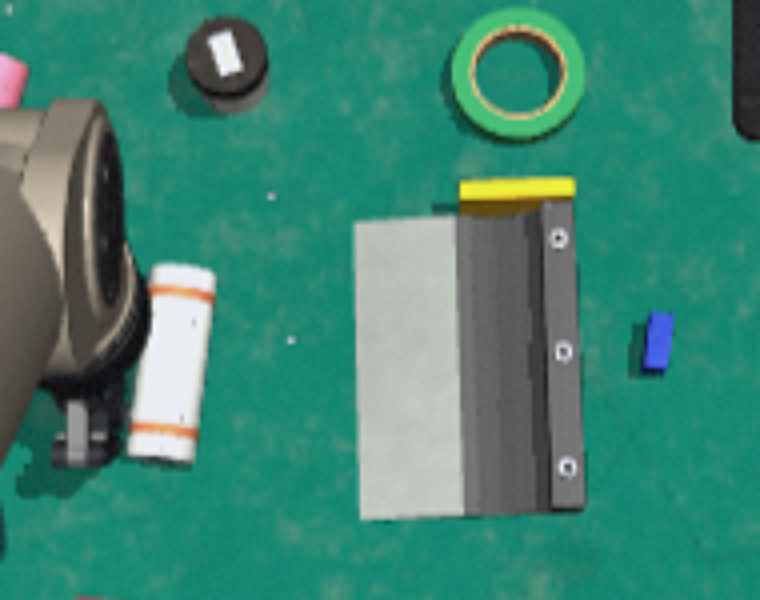

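Crop: the bar is now at (172,365), rolling ahead of the lower fingertip at (105,440), and its yaw is beginning to come round. The block is unmoved. I continue the push squared to the block.

Request:
step_arm(moves=[[-5, 0, 0, 0, 0, -0.01, 50], [-10, 0, 0, 0, 0, -0.02, 50], [-15, 0, 0, 0, 0, -0.03, 50], [-20, 0, 0, 0, 0, -0.03, 50], [-25, 0, 0, 0, 0, -0.03, 50], [-30, 0, 0, 0, 0, -0.03, 50], [-35, 0, 0, 0, 0, -0.03, 50], [-40, 0, 0, 0, 0, -0.03, 50]])

```text
clock: 4.0
tcp_pos: [0.5415, 0.0861, 0.0093]
orientation: [-2.165, -2.276, -0.0]
contact_force: [0.3, 0.7, 1.1]
grip_width: 0.05
gripper_force: 0.1
```

```bash
cat > st.py <<'E'
from h import *
o=r.get_obs();print(o['clock'],o['tcp_pos'],o['contact_force'].round(1),'tcp in block',w2b(o['tcp_pos']))
f=grab('top');C=cloud(f)
hsv=cv2.cvtColor(f['image'],cv2.COLOR_RGB2HSV).astype(int)
W=w2b(C);m=(hsv[...,1]<60)&(hsv[...,2]>200)&(abs(W[...,1])<.13)&(W[...,0]>-.21)&(W[...,0]<.06)&(C[...,2]>.006)
# copper bands
k=(hsv[...,0]<16)&(hsv[...,1]>90)&(hsv[...,2]>150)&(abs(W[...,1])<.13)&(W[...,0]>-.21)&(W[...,0]<.06)&(C[...,2]>.015)
n,l,s,c=cv2.connectedComponentsWithStats(k.astype(np.uint8))
for i in range(1,n):
    if s[i,4]>=6: print('band px',c[i].round(0),s[i,4],np.median(W[l==i],0).round(4))
big=cv2.morphologyEx(m.astype(np.uint8),cv2.MORPH_OPEN,np.ones((2,2)))
n,l,s,c=cv2.connectedComponentsWithStats(big)
for i in range(1,n):
    if s[i,4]>60:
        q=W[l==i];print('white px',c[i].round(0),s[i,4],'min',q.min(0).round(4),'max',q.max(0).round(4),'med',np.median(q,0).round(4))
E
python3 st.py; python3 -c "
from h import *
print(row([*b2w([-.105,.004,0])[:2],.010],B[2]))"
```

```text
4.0 [0.54148696 0.08610299 0.00929285] [0.3 0.7 1.1] tcp in block [-0.16342446  0.00426107  0.00929285]
band px [266. 244.] 13 [-0.1304  0.0334  0.0335]
band px [274. 245.] 13 [-0.1141  0.0319  0.0293]
band px [260. 278.] 19 [-0.1433 -0.0378  0.0328]
band px [270. 279.] 15 [-0.1227 -0.0393  0.0291]
white px [270. 242.] 66 min [nan nan nan] max [nan nan nan] med [nan nan nan]
white px [268. 263.] 428 min [nan nan nan] max [nan nan nan] med [nan nan nan]
white px [265. 284.] 78 min [nan nan nan] max [nan nan nan] med [nan nan nan]
(array([-57.3,  -0.1,  -0.6]), array([ 0.   ,  0.001, -0.002]))
```

Request:
step_arm(moves=[[-5, -2, 0, 0, 0, 0, 50], [-10, -4, 0, 0, 0, 0, 50], [-16, -6, 0, 0, 0, 0, 50], [-22, -8, 0, 0, 0, 0, 50], [-28, -10, 0, 0, 0, 0, 50], [-34, -12, 0, 0, 0, 0, 50], [-40, -12, 0, 0, 0, 0, 50], [-46, -12, 0, 0, 0, 0, 50]])

```text
clock: 4.85
tcp_pos: [0.5318, 0.0395, 0.0093]
orientation: [2.165, 2.276, 0.0]
contact_force: [0.9, 0.2, -0.7]
grip_width: 0.0503
gripper_force: 0.1
```

```bash
sed -i 's/q.min(0)/np.nanmin(q,0)/;s/q.max(0)/np.nanmax(q,0)/;s/np.median(q/np.nanmedian(q/' st.py; sed -i 's/big=cv2/m\&=np.isfinite(C[...,2])\nbig=cv2/' st.py; python3 st.py
```

```text
4.85 [0.53183193 0.03946343 0.00931297] [ 0.9  0.2 -0.7] tcp in block [-0.11733904 -0.00776399  0.00931297]
band px [296. 247.] 14 [-0.0674  0.0265  0.0288]
band px [283. 280.] 20 [-0.0961 -0.0429  0.0331]
band px [292. 281.] 14 [-0.0768 -0.045   0.0326]
white px [292. 266.] 365 min [-0.0986 -0.0435 -0.0036] max [-0.0626  0.0224  0.042 ] med [-0.0771 -0.0162  0.0325]
white px [288. 286.] 78 min [-0.1007 -0.0594  0.0203] max [-0.0721 -0.0485  0.0388] med [-0.0861 -0.0545  0.0326]
```

Request:
step_arm(moves=[[-5, 0, 0, 0, 0, 0, 50], [-10, 0, -1, 0, 0, 0, 50], [-15, 0, -1, 0, 0, 0, 50], [-20, 0, -2, 0, 0, 0, 50], [-25, 0, -3, 0, 0, 0, 50], [-30, 0, -3, 0, 0, 0, 50], [-35, 0, -4, 0, 0, 0, 50], [-40, 0, -5, 0, 0, 0, 50]])

```text
clock: 5.7
tcp_pos: [0.5338, -0.0003, 0.0144]
orientation: [-2.165, -2.276, 0.0]
contact_force: [-0.1, 1.9, 1.0]
grip_width: 0.05
gripper_force: 0.9
```

```bash
python3 st.py
```

```text
5.7 [ 5.33776395e-01 -3.28992080e-04  1.43635370e-02] [-0.1  1.9  1. ] tcp in block [-0.07749924 -0.0078549   0.01436354]
band px [316. 248.] 9 [-0.0269  0.0225  0.0335]
band px [302. 282.] 16 [-0.0562 -0.0472  0.0377]
band px [312. 282.] 12 [-0.0358 -0.0488  0.0376]
white px [311. 270.] 277 min [-0.0593 -0.0476  0.0036] max [-0.0249  0.0191  0.0466] med [-0.0373 -0.0261  0.0366]
white px [307. 287.] 76 min [-0.0597 -0.0631  0.0265] max [-0.033  -0.0518  0.045 ] med [-0.0462 -0.0586  0.0374]
```

Request:
step_arm(moves=[[-5, 0, -1, 0, 0, 0, 50], [-10, 0, -1, 0, 0, 0, 50], [-15, 0, -2, 0, 0, 0, 50], [-20, 0, -3, 0, 0, 0, 50], [-25, 0, -3, 0, 0, 0, 50], [-30, 0, -4, 0, 0, 0, 50], [-34, 0, -4, 0, 0, 0, 50], [-38, 0, -4, 0, 0, 0, 50]])

```text
clock: 6.55
tcp_pos: [0.5357, -0.0387, 0.0183]
orientation: [2.166, 2.276, -0.0]
contact_force: [-0.4, -0.0, 0.1]
grip_width: 0.0501
gripper_force: 0.0
```

```bash
python3 st.py
```

```text
6.55 [ 0.53566988 -0.0387107   0.01828851] [-0.4 -0.   0.1] tcp in block [-0.03907092 -0.00792466  0.01828851]
band px [329. 282.] 27 [-0.0023 -0.0494  0.0406]
white px [331. 274.] 150 min [-0.0124 -0.0487  0.0264] max [ 0.0118 -0.0053  0.0496] med [ 0.0041 -0.0354  0.0395]
white px [328. 287.] 80 min [-0.0169 -0.0641  0.0316] max [ 0.01   -0.0535  0.0463] med [-0.0046 -0.0596  0.0404]
```

Request:
step_arm(moves=[[15, 0, -5, 0, 0, 0, 50], [25, 0, -40, 0, 0, 0, 50], [30, 0, -85, 0, 0, 0, 40], [70, 0, -100, 0, 0, 0, 30], [110, 0, -100, 0, 0, 0, 20], [110, 0, -100, 0, 0, 0, 10], [110, 0, -100, 0, 0, 0, 0]])

```text
clock: 7.3
tcp_pos: [0.5299, 0.0731, 0.1182]
orientation: [-2.162, -2.279, 0.0]
contact_force: [0.6, -0.6, -0.2]
grip_width: 0.0001
gripper_force: 0.0
```

```bash
python3 st.py
python3 - <<'E'
from h import *
f=load('top');print(r.get_obs()['joints'].round(2))
cv2.imwrite('pics/t3.png',cv2.resize(f['image'][170:320,205:395],None,fx=4,fy=4)[...,::-1])
E
```

```text
7.3 [0.52992535 0.07305423 0.11820512] [ 0.6 -0.6 -0.2] tcp in block [-0.15098338 -0.00795205  0.11820512]
band px [326. 247.] 17 [-0.0082  0.0227  0.0373]
band px [335. 247.] 11 [0.0124 0.0225 0.0346]
band px [327. 282.] 19 [-0.0083 -0.0494  0.0385]
band px [336. 282.] 15 [ 0.0122 -0.0493  0.034 ]
white px [182. 225.] 90 min [-0.1913 -0.0507  0.5132] max [-0.1795 -0.032   0.5206] med [-0.1878 -0.039   0.5168]
white px [247. 225.] 122 min [-0.1186 -0.0548  0.5128] max [-0.1067 -0.0327  0.5199] med [-0.1104 -0.0405  0.5165]
white px [331. 244.] 65 min [-0.0103  0.0239  0.0222] max [0.0173 0.034  0.0432] med [0.004  0.0291 0.0376]
white px [331. 265.] 465 min [-0.0117 -0.0482  0.0067] max [0.0193 0.0193 0.0464] med [ 0.0033 -0.0149  0.037 ]
white px [332. 287.] 78 min [-0.0107 -0.0643  0.0271] max [ 0.0163 -0.0534  0.045 ] med [ 0.0034 -0.0595  0.0377]
[-0.56  0.41  0.39  2.01 -0.22  0.76  0.01]
```

View pics/t3.png

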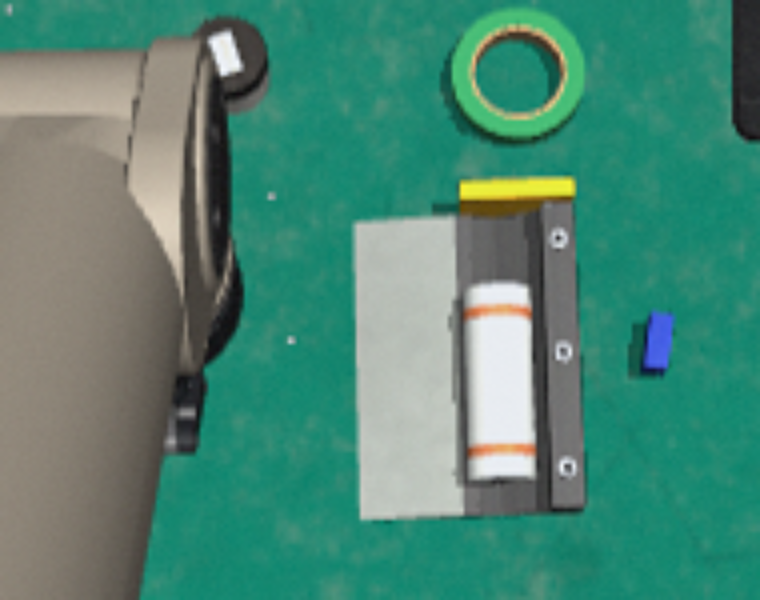

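Crop: the bar is seated in the groove at (500,380), parallel to the rail and clear of the stop at (517,190). Its measured band tops are at block y=+0.023 and −0.049, so the centre is at about y=−0.0135 and the free end at −0.064. Next I go to the free end with closed fingers and a quarter turn.

Request:
step_arm(moves=[[-18, -12, 0, 0, 0, 0.14, 0], [-37, -24, 0, 0, 0, 0.28, 0], [-56, -36, 0, 0, 0, 0.42, 0], [-75, -48, 0, 0, 0, 0.56, 0], [-94, -61, 0, 0, 0, 0.7, 0], [-113, -74, 0, 0, 0, 0.84, 0], [-132, -86, 0, 0, 0, 0.98, 0], [-151, -98, 0, 0, 0, 1.12, 0]])

```text
clock: 8.15
tcp_pos: [0.4387, -0.0861, 0.1182]
orientation: [3.047, 0.765, -0.001]
contact_force: [-0.3, 0.0, -0.3]
grip_width: -0.0002
gripper_force: 0.0
```

Request:
step_arm(moves=[[0, 0, 10, 0, 0, 0.14, 0], [0, 0, 25, 0, 0, 0.28, 0], [0, 0, 40, 0, 0, 0.42, 0], [0, 0, 50, 0, 0, 0.45, 0], [0, 0, 50, 0, 0, 0.45, 0]])

```text
clock: 8.65
tcp_pos: [0.4384, -0.0852, 0.0672]
orientation: [3.14, 0.075, -0.005]
contact_force: [0.2, -0.3, -0.5]
grip_width: 0.0004
gripper_force: 0.0
```

Run:
```python
from h import *
o=r.get_obs();print(o['tcp_pos'],w2b(o['tcp_pos']),o['joints'].round(2))
print(row([*b2w([0.001,-.100,0])[:2],.017],B[2]-np.pi/2))
```

```text
[ 0.43835519 -0.08524616  0.06722291] [ 0.00243235 -0.10748959  0.06722291] [-0.55  0.46  0.75  2.25 -0.55  0.61 -0.91]
(array([ 7.6, -1.5, 50.2]), array([ 0.001,  0.003, -0.003]))
```

Request:
step_arm(moves=[[1, -1, 15, 0, 0, 0, 0], [2, -1, 30, 0, 0, 0, 0], [3, -1, 42, 0, 0, 0, 0], [5, -1, 49, 0, 0, 0, 0], [10, -1, 49, 0, 0, 0, 0], [15, -1, 49, 0, 0, 0, 0], [20, -1, 49, 0, 0, 0, 0], [25, -1, 49, 0, 0, 0, 0]])

```text
clock: 9.45
tcp_pos: [0.4658, -0.0815, 0.0198]
orientation: [3.141, 0.08, 0.002]
contact_force: [-0.2, -0.4, -0.2]
grip_width: 0.0005
gripper_force: 0.0
```

Request:
step_arm(moves=[[5, 0, 0, 0, 0, 0, 0], [10, 0, 0, 0, 0, 0, 0], [15, 0, 0, 0, 0, 0, 0], [20, 0, 0, 0, 0, 0, 0], [25, 0, 0, 0, 0, 0, 0], [30, 0, 0, 0, 0, 0, 0], [34, 0, 0, 0, 0, 0, 0], [38, 0, 0, 0, 0, 0, 0]])

```text
clock: 10.25
tcp_pos: [0.5031, -0.0794, 0.0192]
orientation: [-3.14, -0.08, 0.0]
contact_force: [-1.3, 0.6, 1.0]
grip_width: -0.0001
gripper_force: 0.9
```

```bash
python3 st.py
```

```text
10.25 [ 0.50305454 -0.07944219  0.01921965] [-1.3  0.6  1. ] tcp in block [-5.88018064e-05 -4.25782202e-02  1.92196529e-02]
white px [352. 271.] 67 min [ 0.0127 -0.096   0.4077] max [ 0.0263 -0.0787  0.4258] med [ 0.0185 -0.0854  0.4218]
```

Request:
step_arm(moves=[[2, 0, 0, 0, 0, 0, 0], [4, 0, 0, 0, 0, 0, 0], [6, 0, 0, 0, 0, 0, 0], [8, 0, 0, 0, 0, 0, 0], [9, 0, 0, 0, 0, 0, 0], [10, 0, 0, 0, 0, 0, 0]])

```text
clock: 10.9
tcp_pos: [0.5128, -0.0791, 0.0193]
orientation: [-3.141, -0.08, 0.0]
contact_force: [-2.8, -0.3, 1.4]
grip_width: 0.0
gripper_force: 1.1
```

Request:
step_arm(moves=[[0.5, 0, 0, 0, 0, 0, 0], [1, 0, 0, 0, 0, 0, 0], [1.5, 0, 0, 0, 0, 0, 0]])

```text
clock: 11.2
tcp_pos: [0.5141, -0.079, 0.0193]
orientation: [-3.141, -0.08, 0.0]
contact_force: [-1.8, -0.3, 0.7]
grip_width: -0.0002
gripper_force: 1.0
```

Request:
step_arm(moves=[[0.5, 0, 0, 0, 0, 0, 0], [1, 0, 0, 0, 0, 0, 0]])

```text
clock: 11.4
tcp_pos: [0.5152, -0.0789, 0.0193]
orientation: [-3.141, -0.08, -0.0]
contact_force: [-1.5, -0.4, 0.9]
grip_width: 0.0001
gripper_force: 0.9
```

Request:
step_arm(moves=[[0.5, 0, 0, 0, 0, 0, 0], [1, 0, 0, 0, 0, 0, 0]])

```text
clock: 11.6
tcp_pos: [0.516, -0.0789, 0.0192]
orientation: [-3.14, -0.08, 0.001]
contact_force: [-3.6, 0.6, 2.6]
grip_width: -0.0002
gripper_force: 1.6
```

Request:
step_arm(moves=[[0.5, 0, 0, 0, 0, 0, 0], [0.5, 0, 0, 0, 0, 0, 0]])

```text
clock: 11.8
tcp_pos: [0.516, -0.0789, 0.0192]
orientation: [-3.14, -0.079, 0.002]
contact_force: [-5.0, -0.5, 3.1]
grip_width: -0.0003
gripper_force: 2.4
```

Request:
step_arm(moves=[[0.5, 0, 0, 0, 0, 0, 0], [0.5, 0, 0, 0, 0, 0, 0]])

```text
clock: 12.0
tcp_pos: [0.516, -0.0789, 0.0191]
orientation: [-3.14, -0.079, 0.003]
contact_force: [-5.6, -0.1, 3.4]
grip_width: -0.0001
gripper_force: 3.0
```

The TCP has stalled at x=0.516 with the force rising, so the bar is on the stop. I back straight off, lift clear and look.

Request:
step_arm(moves=[[0.7, 0, 0, 0, 0, 0, 0], [-1, 0, 0, 0, 0, 0, 0], [-5, 0, 0, 0, 0, 0, 0], [-15, 0, 0, 0, 0, 0, 0], [-30, 0, -10, 0, 0, 0, 0], [-45, 0, -40, 0, 0, 0, 0], [-45, 0, -80, 0, 0, 0, 0], [-45, 0, -120, 0, 0, 0, 0]])

```text
clock: 12.8
tcp_pos: [0.4711, -0.0814, 0.1402]
orientation: [-3.14, -0.078, 0.001]
contact_force: [0.6, 1.2, 0.2]
grip_width: 0.0001
gripper_force: 0.0
```

Request:
step_arm(moves=[[0, -45, 0, 0, 0, 0, 0], [0, -90, 0, 0, 0, 0, 0], [0, -135, 0, 0, 0, 0, 0], [0, -175, 0, 0, 0, 0, 0], [0, -210, 0, 0, 0, 0, 0], [0, -210, 0, 0, 0, 0, 0]])

```text
clock: 13.4
tcp_pos: [0.4613, 0.1341, 0.1392]
orientation: [-3.138, -0.093, -0.001]
contact_force: [1.3, 0.7, 0.1]
grip_width: 0.0003
gripper_force: 0.0
```

```bash
python3 st.py
python3 - <<'E'
from h import *
f=load('top');s=grab('side')
a=cv2.resize(f['image'][170:320,235:395],(640,600));b=cv2.resize(s['image'][220:320,240:400],(640,400))
cv2.imwrite('pics/e1.png',cv2.resize(np.vstack([a[:,:],b]),(384,600))[...,::-1])
cv2.imwrite('pics/e2.png',np.hstack([cv2.resize(f['image'][200:300,280:380],(400,400),interpolation=cv2.INTER_CUBIC),cv2.resize(s['image'][230:310,290:370],(400,400),interpolation=cv2.INTER_CUBIC)])[...,::-1])
C=cloud(f)
def reg(n,u0,u1,v0,v1,zmin):
    P=C[v0:v1,u0:u1].reshape(-1,3);P=P[(P[:,2]>zmin)&(P[:,2]<.2)];c,_,_=cv2.minAreaRect(P[:,:2].astype(np.float32));print(n,np.round(c,4))
reg('jar',248,276,170,200,.02);reg('relay',361,377,244,266,.012);reg('tape',314,355,170,206,.009)
E
```

```text
13.4 [0.46127506 0.13405507 0.13915136] [1.3 0.7 0.1] tcp in block [-0.21541164 -0.07339641  0.13915136]
band px [328. 227.] 33 [-0.0009  0.0668  0.0372]
band px [326. 261.] 20 [-0.0081 -0.0052  0.0366]
band px [335. 261.] 13 [ 0.0114 -0.0056  0.0365]
white px [330. 224.] 62 min [-0.0111  0.0668  0.0259] max [0.0166 0.0768 0.0441] med [0.0025 0.0724 0.0375]
white px [330. 245.] 444 min [-0.0115 -0.0052  0.0085] max [0.0187 0.063  0.0453] med [0.0029 0.0278 0.0375]
white px [330. 266.] 76 min [-0.0115 -0.0205  0.028 ] max [ 0.0155 -0.0103  0.0449] med [ 0.001  -0.0163  0.0374]
white px [185. 281.] 120 min [-0.1855 -0.1184  0.5341] max [-0.1725 -0.1026  0.5399] med [-0.1772 -0.1091  0.5366]
jar [0.6983 0.0697]
relay [ 0.5567 -0.1605]
tape [ 0.7024 -0.0846]
```

View pics/e2.png

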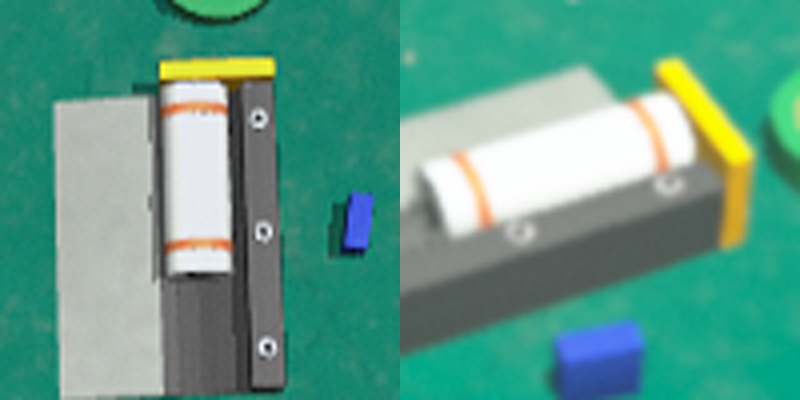

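In the top half the bar sits at (197,180) with its far end on the yellow stop at (217,70), and the side half shows it touching. Its measured centre is at block y≈+0.030 and its end at −0.020, which is home. The jar, relay and tape measure where they were at the start.

```bash
python3 -c "
from bench import r
print(r.hand_in())"
```

```text
the job is handed in; nothing more can be done
None
```

The roller was rolled up the ramp into the V-groove and slid home against the yellow stop (measured centre about +30 mm along the groove); the jar, relay and tape are unmoved, and the job was handed in at about 13.4 s.

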